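Swap the wrong piece in a row of chess pawns and start the clock

TASK

Our row of eight pawns (the second row from your edge of the chessboard) has one wrong piece in it: take the pawn that lies in the tray and stand it upright, ready, on the open squares in the middle of the board, put the wrong piece into the tray compartment that this leaves empty, then stand the pawn in the middle of the empty square so that the row is complete. Then start the game: press the chess clock's plunger on our side right down to its stop and let it come up. Set the pieces down without dropping them, and leave the other pieces, the other plunger, the candle and the remote control alone.

Things in the scene. Friction and masses are not known exactly. Their poses are not given: they have to be found in the camera images.
- board: Fixed chessboard, 390 x 390 x 18 mm, 8 x 8 squares of 45 mm. Origin: centre of the underside; x away from the robot, y left. Our row: second from the robot's edge, square centres at board x = -112.5 mm, y = -157.5 to 157.5 mm in steps of 45. Board x -90 to 90 mm is open squares. At board x = 112.5 mm stands the other player's row of lighter pawns (50 mm tall, fixed; leave alone).
- pawn1: One of the seven right pawns of our row, the same dark wood as all our pieces, the same shape as the stock pawn. Loose, stands upright about the middle of its square. Origin: centre of the foot's underside; z towards the head.
- pawn2: One of the seven right pawns of our row, the same dark wood as all our pieces, the same shape as the stock pawn. Loose, stands upright about the middle of its square.
- pawn3: One of the seven right pawns of our row, the same dark wood as all our pieces, the same shape as the stock pawn. Loose, stands upright about the middle of its square.
- pawn4: One of the seven right pawns of our row, the same dark wood as all our pieces, the same shape as the stock pawn. Loose, stands upright about the middle of its square.
- pawn5: One of the seven right pawns of our row, the same dark wood as all our pieces, the same shape as the stock pawn. Loose, stands upright about the middle of its square.
- pawn6: One of the seven right pawns of our row, the same dark wood as all our pieces, the same shape as the stock pawn. Loose, stands upright about the middle of its square.
- pawn7: One of the seven right pawns of our row, the same dark wood as all our pieces, the same shape as the stock pawn. Loose, stands upright about the middle of its square.
- bishop: The wrong piece: a bishop standing in one of the eight squares of our row, taller than the pawns, with a pointed, notched head. 70 mm tall, foot 33 mm across, stem 15 mm, collar 23 mm across at 40 mm, head 22 mm across between 47 and 60 mm, 28 to 56 g. Origin: centre of the foot's underside; z towards the head.
- stock_pawn: The pawn in the tray, lying on its side, head to the tray's +y (within 0.45 rad) and tipped 0.13 rad below level (it rests on the foot's rim and the head): foot 30 mm across and 6 mm thick, thin stem (14 mm) from 13 to 28 mm, collar 21 mm across at 28 to 32 mm, ball head 21 mm across centred at 40 mm, 50.5 mm tall, 21 to 42 g. Origin: centre of the foot's underside; z towards the head.
- tray: Low wooden tray fixed left or right of the board: outside 277 (x) x 92 mm, floor 5 mm thick, rim 22 mm high, 6 mm thick. Two cross walls 13 mm high and 5 mm thick make three compartments in a line along x, each 85 (x) x 80 mm inside with one piece lying in it. Origin: centre of the underside; x away from the robot.
- compartment1 (a point): Centre of the floor of compartment 1 (1 nearest the robot); axes as the tray's.
- compartment2 (a point): Centre of the floor of compartment 2 (1 nearest the robot); axes as the tray's.
- compartment3 (a point): Centre of the floor of compartment 3 (1 nearest the robot); axes as the tray's.
- rook: Rook with a castle top lying in one compartment of the tray, head to the tray's +y, 52 mm long, 33 mm across. Leave it there. Origin: centre of the foot's underside; z towards the head.
- knight: Knight with a horse's head lying in one compartment of the tray, head to the tray's +y, 55 mm long, 33 mm across. Leave it there. Origin: centre of the foot's underside; z towards the head.
- clock: Chess clock fixed at the side of the board opposite the tray: black case 176 mm long (its x, away from the robot), 92 mm wide, 43 mm high, two blank displays on top, a metal plunger at each end 60 mm from the middle. Origin: centre of the underside.
- near_plunger_top (a point): Centre of the top of the clock's plunger on our side (nearer the robot), which moves with it: a flat metal cap 25 mm across, 60 mm above the table when up.
- near_plunger (a joint): Stroke of the plunger on our side in m: 0 up, 0.008 fully down on its stop. Sprung: 1.5 N starts it, 5 N holds it on the stop; comes up by itself.
- far_plunger (a joint): Stroke of the plunger at the other player's end, the same kind, 120 mm further from the robot. Leave it alone.
- candle: Candle in a tin, 60 mm across, 45 mm tall, on the table right of the board, outside the tray or clock. Bystander; origin under its centre.
- remote: Black remote control, 165 x 46 x 20 mm, lying on the table left of the board, outside the tray or clock. Bystander; origin under its centre.
Mind the look-alikes: they are no part of the job. Leave any purple or white look-alike of the pawn4 alone.

How it is judged:
On the way, in this order (a step that is already met when the one before it is completed fails the run):
1. the pawn from the tray stands upright, let go, on the open squares in the middle of the board (x of stock_pawn in the frame of board between -0.085 and 0.085 m and y of stock_pawn in the frame of board between -0.18 and 0.18 m and z of stock_pawn in the frame of board between 0.014 and 0.022 m and angle between stock_pawn's own z axis and vertical below 0.1 rad and contact force between the fingers and stock_pawn below 0.05 N and linear speed of stock_pawn below 0.02 m/s), for 0.2 s.
2. the wrong piece (bishop) rests, let go, in the tray compartment that neither rook nor knight is in (((x of bishop in the frame of compartment1 between -0.0425 and 0.0425 m and y of bishop in the frame of compartment1 between -0.04 and 0.04 m and z of bishop in the frame of compartment1 between -0.004 and 0.028 m and (x of rook in the frame of compartment1 below -0.0425 m or x of rook in the frame of compartment1 above 0.0425 m) and (x of knight in the frame of compartment1 below -0.0425 m or x of knight in the frame of compartment1 above 0.0425 m)) or (x of bishop in the frame of compartment2 between -0.0425 and 0.0425 m and y of bishop in the frame of compartment2 between -0.04 and 0.04 m and z of bishop in the frame of compartment2 between -0.004 and 0.028 m and (x of rook in the frame of compartment2 below -0.0425 m or x of rook in the frame of compartment2 above 0.0425 m) and (x of knight in the frame of compartment2 below -0.0425 m or x of knight in the frame of compartment2 above 0.0425 m)) or (x of bishop in the frame of compartment3 between -0.0425 and 0.0425 m and y of bishop in the frame of compartment3 between -0.04 and 0.04 m and z of bishop in the frame of compartment3 between -0.004 and 0.028 m and (x of rook in the frame of compartment3 below -0.0425 m or x of rook in the frame of compartment3 above 0.0425 m) and (x of knight in the frame of compartment3 below -0.0425 m or x of knight in the frame of compartment3 above 0.0425 m))) and contact force between the fingers and bishop below 0.05 N and linear speed of bishop below 0.02 m/s), for 0.2 s.
3. the pawn from the tray stands upright, let go, in the empty square of our row (x of stock_pawn in the frame of board between -0.1215 and -0.1035 m and y of stock_pawn in the frame of board between -0.18 and 0.18 m and z of stock_pawn in the frame of board between 0.014 and 0.022 m and (y of stock_pawn in the frame of board between -0.1665 and -0.1485 m or y of stock_pawn in the frame of board between -0.1215 and -0.1035 m or y of stock_pawn in the frame of board between -0.0765 and -0.0585 m or y of stock_pawn in the frame of board between -0.0315 and -0.0135 m or y of stock_pawn in the frame of board between 0.0135 and 0.0315 m or y of stock_pawn in the frame of board between 0.0585 and 0.0765 m or y of stock_pawn in the frame of board between 0.1035 and 0.1215 m or y of stock_pawn in the frame of board between 0.1485 and 0.1665 m) and angle between stock_pawn's own z axis and vertical below 0.1 rad and contact force between the fingers and stock_pawn below 0.05 N and linear speed of stock_pawn below 0.02 m/s), for 0.2 s.
4. the plunger on our side is pressed down to its stop (at least 7 of its 8 mm) (value of joint near_plunger above 0.007 m), for 0.05 s.
At the end, for the whole second after the job is handed in: stock pawn upright (0.1 rad) within 9 mm of the centre of the freed square along x and y of the board, other pawns upright within 12 mm of their starts, bishop standing or lying on the floor of the compartment without rook or knight, all let go and at rest, both plungers up (1 mm) (all of step 2 and all of step 3 and distance of each of pawn1, pawn2, pawn3, pawn4, pawn5, pawn6, pawn7 from where it was at the start of the episode below 0.012 m and angle between each of pawn1, pawn2, pawn3, pawn4, pawn5, pawn6, pawn7's own z axis and vertical below 0.1 rad and value of joint each of near_plunger, far_plunger below 0.001 m); the robot touches nothing.
It fails at once if a right pawn of our row is moved more than 12 mm or tipped over (distance of any of pawn1, pawn2, pawn3, pawn4, pawn5, pawn6, pawn7 from where it was at the start of the episode above 0.012 m or angle between any of pawn1, pawn2, pawn3, pawn4, pawn5, pawn6, pawn7's own z axis and vertical above 0.4 rad).
It fails at once if the rook or the knight in the tray is moved more than 30 mm (distance of any of rook, knight from where it was at the start of the episode above 0.03 m).
It fails at once if candle or remote is moved more than 30 mm (distance of any of candle, remote from where it was at the start of the episode above 0.03 m).
It fails at once if the pawn or the bishop is dropped (falls free faster than 0.6 m/s, about 18 mm) ((linear speed of stock_pawn above 0.6 m/s and contact force between stock_pawn and anything else below 0.05 N) or (linear speed of bishop above 0.6 m/s and contact force between bishop and anything else below 0.05 N)).
It fails at once if the other player's plunger is pressed more than 3 mm (value of joint far_plunger above 0.003 m).
It also fails if it takes over 72 s, if anything falls off the work surface, if the arm or the gripper's body presses on something with over 40 N, if the wrist force passes 120 N, or if a joint passes its speed limit or range.

ROBOT

A 6-joint arm with a two-finger parallel gripper is mounted at the origin on the work surface. World frame = base frame: x ahead of the robot, y to its left, z up, the work surface at z = 0. Lengths are in m, angles in rad, forces in N, time in s.
With the tool pointing down it reaches from about 0.25 to 0.775 m from the base axis. Payload 4 kg.
Tool frame: the origin (TCP) lies at the very end of the fingers, on their centre line; the grasp point (between the pads) lies hold_point_z behind it (hold_point_z is the distance from the TCP to the grasp point, in m); z points along the fingers, y is the direction in which the jaws open and shut (so a half turn about z gives the same grasp; the last joint's range is limited). The gripper opens to 94 mm and grips with 3 to 60 N. Pads are 16 mm wide; open, the fingers measure 119 mm over their backs; the gripper's body (75 mm by 177 mm) begins 78 mm behind the grasp point.
Start: joints at [1.001, 0.087, 1.371, -0, 1.684, -0.103], TCP at [0.248, 0.491, 0.206] pointing down, gripper open.
Joint ranges: [-3.1, 3.1], [-0.76, 2.03], [0.27, 2.55], [-1.08, 4.22], [0.17, 2.65], [-2.57, 2.57]. Speed limits (rad/s): [2.79, 2.79, 3.14, 3.14, 3.14, 3.14].

INTERFACE

Orientations are given as [roll, pitch, yaw] about the fixed x, y, z axes, in that order (R = Rz(yaw) Ry(pitch) Rx(roll)).
In Python, from bench import * gives the robot as it stands.
- The arm moves only by the tool step_arm, never from a script. Its argument "increments" is text: rows parted by semicolons, each of 6 numbers parted by spaces: the shift along the tool's x, y, z in cm, then the turn, a rotation vector about the tool's x, y, z in rad. A call has 1 to 5 rows; each row shifts and turns the commanded pose from where the row before left it, along the tool's axes as they then stand; what a row does not reach is not made up. A row lasts 1/10 s, in which the tool goes at most 50 mm and 8.59 degrees, less where a joint would pass 70% of its speed; a pose out of reach is approached as far as the arm can. A call is refused whole if a number of a shift passes 5 or a number of a turn 0.15, either way. A call with a gripper value outside its range is refused whole. "claw" is the gripper's target within -1 to 1 (shut at 1, half-way at 0, fully open at -1), set as the call begins (left out, the last holds). The fingers move at their own pace and stop on an object; the grip force is fixed at half the most. Time passes only in rows, so rows that do not move let the fingers close. It gives the time, the measured TCP pose, the force and the opening at its end, in the units of the state.
- get_obs(): the state, without advancing time (a new reading comes with each control period).
- snapshot(name): name is "scene" or "top" or "wrist"; returns the picture (384x512x3 uint8, red, green, blue); there is no depth.
- calibration(name): a dict with "camera_matrix" (3x3 intrinsics, pixels), "eye" and "orientation" of the camera in the world; the wrist camera has in their place "tool_from_camera" (4x4, takes a point from camera to tool coordinates, whose origin is the TCP and whose axes are the flange's). Camera axes: x right, y up, looking along -z (the intrinsics and any distortion apply to the point x, -y, -z); pixel columns grow to the right and rows downward; lengths in m; the calibration is good to about 2 mm. A picture is of the moment at which its call begins: read the wrist's pose just before it. calibration takes no time and is no camera call.
- close_job(): hands the job in, once; it reports no verdict.
The state is a dict: "time": time; "joint_positions": joint angles; "qvel": joint speeds; "joint_torque": joint torques, N m; "tool_pos": TCP position; "ee_rot": TCP orientation; "wrist_force": force on the tool from outside, world axes, zero at the start; "wrist_torque": the same for the moment, N m; "width": finger opening in m.
Only numpy, scipy, OpenCV 4.12 (cv2) and the standard library are available. Lean on these libraries where they do the work, as an engineer would, in place of code of your own. Each camera call takes 0.05 s, during which the arm holds its last target. There are 200 camera calls.

## Working session

There is one attempt and no reset: what is moved stays moved. The work goes in short steps, Python scripts to look and compute and a tool call to move; the robot and the scene stay as the last step left them, time stands still between calls to the robot, and variables do not carry over. Pictures are saved under pics/ and viewed, about 8 in all and at most 12, crops included, and the job is handed in when it is done.

Besides the shell and the picture viewer there is one more tool, called after "Emit:" as name(argument=value, ...) on one line, values as JSON. step_arm: Moves the arm, as the interface text tells. Its arguments: {"type":"object","properties":{"increments":{"type":"string"},"claw":{"type":"number"}},"required":["increments"]}

```bash
mkdir -p pics; ls; python3 - <<'E'
from bench import *
import cv2,numpy as np
print(get_obs())
for n in("scene","top","wrist"):
    print(n,calibration(n))
a=snapshot("scene");b=snapshot("top")
cv2.imwrite("pics/scene0.png",a[:,:,::-1]);cv2.imwrite("pics/top0.png",b[:,:,::-1])
cv2.imwrite("pics/top0b.png",cv2.resize(b,(800,600),interpolation=cv2.INTER_CUBIC)[:,:,::-1])
cv2.imwrite("pics/scene0b.png",cv2.resize(a,(800,600),interpolation=cv2.INTER_CUBIC)[:,:,::-1])
E
```

```text
pics
{'time': 0.0, 'joint_positions': array([ 1.00091303e+00,  8.79266148e-02,  1.37224149e+00,  7.41127863e-06,
        1.68360648e+00, -1.03126905e-01]), 'qvel': array([0.00034816, 0.0006217 , 0.000521  , 0.00058452, 0.00069231,
       0.00070478]), 'joint_torque': array([ 5.19869161e-05, -3.40182710e+01, -3.02425432e+01,  7.18115154e-02,
        3.31320707e-02, -1.70147860e-04]), 'tool_pos': array([0.24721158, 0.49069367, 0.20432618]), 'ee_rot': array([-3.13942307e+00, -2.31944046e-04,  2.67483683e+00]), 'wrist_force': array([-0.69382299,  0.20020491, -0.32402691]), 'wrist_torque': array([-0.0255543 , -0.00552953,  0.03204307]), 'width': 0.09422878174276128}
scene {'camera_matrix': array([[368.38971804,   0.        , 264.97593167],
       [  0.        , 368.38971804, 192.76495803],
       [  0.        ,   0.        ,   1.        ]]), 'eye': array([ 0.83528215, -0.56227786,  0.87014832]), 'orientation': array([ 0.69453445, -0.00310494,  0.5988175 ])}
top {'camera_matrix': array([[372.97029508,   0.        , 253.66032627],
       [  0.        , 372.97029508, 194.42902634],
       [  0.        ,   0.        ,   1.        ]]), 'eye': array([ 0.37454006, -0.01753679,  1.17295312]), 'orientation': array([ 0.05115442,  0.00590661, -1.56179909])}
wrist {'camera_matrix': array([[296.72862773,   0.        , 253.59970444],
       [  0.        , 296.72862773, 192.74040026],
       [  0.        ,   0.        ,   1.        ]]), 'tool_from_camera': array([[-2.37862709e-04,  9.68043556e-01,  2.50782012e-01,
         7.19929257e-02],
       [ 9.99999382e-01,  5.02563246e-04, -9.91460862e-04,
         1.60591559e-04],
       [-1.08581112e-03,  2.50781621e-01, -9.68043077e-01,
        -1.79205831e-01],
       [ 0.00000000e+00,  0.00000000e+00,  0.00000000e+00,
         1.00000000e+00]])}
```

View pics/top0b.png

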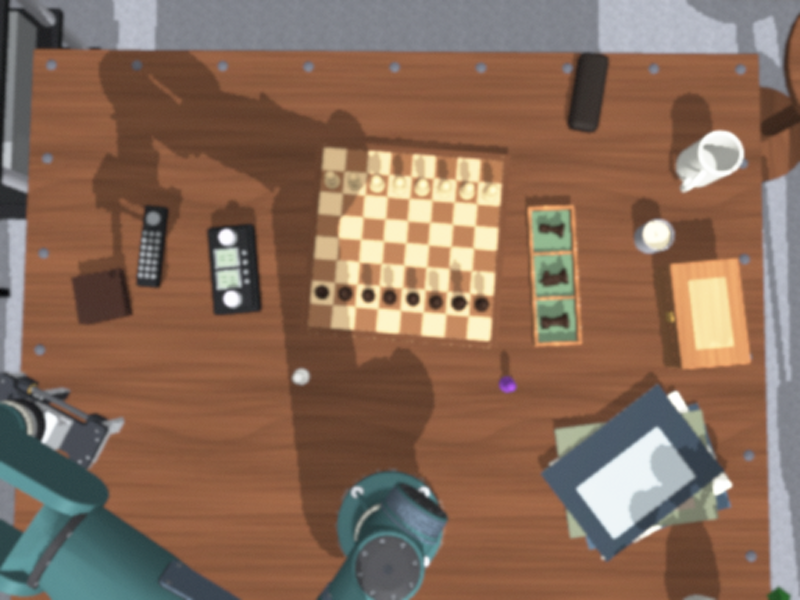

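View pics/scene0b.png

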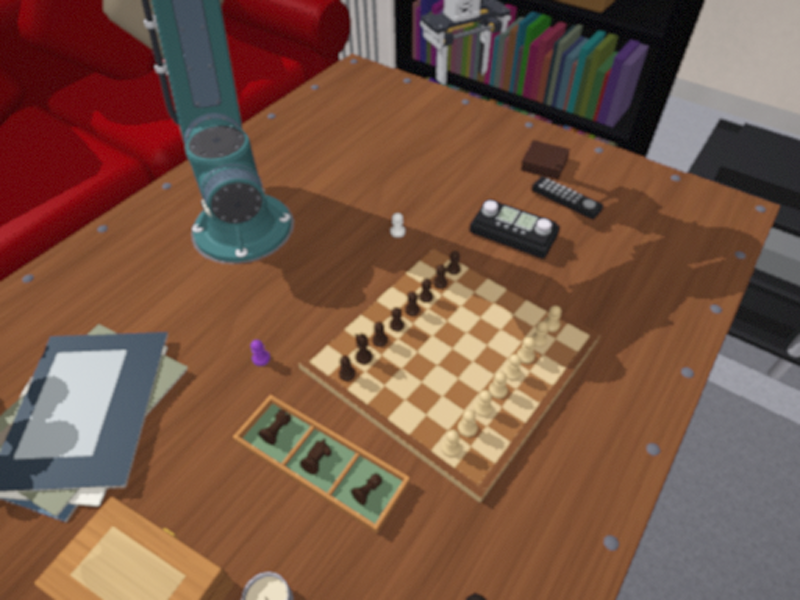

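```bash
cat > h.py <<'E'
from bench import *
import cv2,numpy as np
from scipy.spatial.transform import Rotation as R
def rot(rpy): return R.from_euler('xyz',rpy).as_matrix()
def cam(n,obs=None):
    c=calibration(n);K=c["camera_matrix"]
    if n=="wrist":
        T=c["tool_from_camera"];Rt=rot(obs["ee_rot"])
        return K,Rt@T[:3,3]+obs["tool_pos"],Rt@T[:3,:3]
    return K,np.array(c["eye"]),rot(c["orientation"])
def ray(C,uv):
    K,e,Rc=C;u,v=uv
    return e,Rc@np.array([(u-K[0,2])/K[0,0],-(v-K[1,2])/K[1,1],-1])
def onz(C,uv,z):
    e,d=ray(C,uv);return e+d*(z-e[2])/d[2]
def proj(C,p):
    K,e,Rc=C;q=Rc.T@(np.array(p)-e)
    return np.array([K[0,2]+K[0,0]*q[0]/-q[2],K[1,2]-K[1,1]*q[1]/-q[2]])
def tri(*cr):
    A=np.zeros((3,3));b=np.zeros(3)
    for C,uv in cr:
        e,d=ray(C,uv);d=d/np.linalg.norm(d);M=np.eye(3)-np.outer(d,d);A+=M;b+=M@e
    p=np.linalg.solve(A,b)
    return p,[np.round(proj(C,p)-uv,1) for C,uv in cr]
def goto(p,rpy=None):
    """print total shift in tool axes (cm) and rotvec from the measured pose"""
    o=get_obs();Rt=rot(o["ee_rot"])
    s=Rt.T@(np.array(p)-o["tool_pos"])*100
    r=np.zeros(3) if rpy is None else R.from_matrix(Rt.T@rot(rpy)).as_rotvec()
    print("shift cm",s.round(2),"rot",r.round(3),"rows",np.linalg.norm(s)/5,np.linalg.norm(r)/.15)
E
python3 - <<'E'
from h import *
S=.64
T=cam("top");SC=cam("scene")
print("wrist check z axis",T[2][:,2])
for nm,uv,z in [("bFL",(323,147),.018),("bFR",(507,152),.018),("bNR",(492,341),.018),("bNL",(308,326),.018),
 ("trFL",(528,207),.022),("trFR",(576,205),.022),("trNR",(581,344),.022),("trNL",(535,346),.022),
 ("pl near",(232,299),.06),("pl far",(227,237),.06),("p1",(321,292),.06),("p7",(459,303),.08),("p8",(481,304),.06),("spawn foot",(552,237),.02),("spawn",(552,220),.02)]:
    print(nm,onz(T,np.array(uv)*S,z).round(4))
for nm,a,b in [("p8",(481,304),(345,356)),("p7",(459,303),(362,341)),("p1",(321,292),(455,257)),("plnear",(232,299),(490,207)),("plfar",(227,237),(544,225))]:
    print(nm,tri((T,np.array(a)*S),(SC,np.array(b)*S)))
E
```

```text
wrist check z axis [-0.05107697 -0.00635865  0.99867448]
bFL [0.7485 0.1404 0.018 ]
bFR [ 0.7409 -0.2297  0.018 ]
bNR [ 0.3616 -0.1999  0.018 ]
bNL [0.388  0.1645 0.018 ]
trFL [ 0.6287 -0.2707  0.022 ]
trFR [ 0.6335 -0.3662  0.022 ]
trNR [ 0.3574 -0.3741  0.022 ]
trNL [ 0.3526 -0.2838  0.022 ]
pl near [0.4379 0.3046 0.06  ]
pl far [0.5575 0.317  0.06  ]
p1 [0.4528 0.1341 0.06  ]
p7 [ 0.433  -0.1282  0.08  ]
p8 [ 0.4325 -0.1722  0.06  ]
spawn foot [ 0.5693 -0.3187  0.02  ]
spawn [ 0.6034 -0.3188  0.02  ]
p8 (array([ 0.43176078, -0.17184977,  0.06534007]), [array([0.1, 0.1]), array([ 0.2, -0. ])])
p7 (array([ 0.43410973, -0.12979673,  0.06212433]), [array([-0.1, -0.1]), array([-0.1,  0. ])])
p1 (array([0.45552274, 0.136462  , 0.05581799]), [array([-0.6, -0.8]), array([-1. ,  0.1])])
plnear (array([0.43955282, 0.30710528, 0.05468336]), [array([-0.3, -0.4]), array([-0.5,  0.1])])
plfar (array([0.55988811, 0.3194105 , 0.05615799]), [array([-0.4, -0.6]), array([-0.6,  0.1])])
```

Emit:
step_arm(increments="0 0 0 0 0 0.14;0 0 0 0 0 0.14;0 0 0 0 0 0.14;0 0 0 0 0 0.14")

```text
time: 0.5
tool_pos: [0.2474, 0.4909, 0.2048]
ee_rot: [-3.14, 0.001, 2.109]
wrist_force: [0.6, -0.1, -0.3]
width: 0.0939
```

Emit:
step_arm(increments="0 0 0 0 0 0.14;0 0 0 0 0 0.14;0 0 0 0 0 0.14;0 0 0 0 0 0.12")

```text
time: 0.9
tool_pos: [0.2474, 0.4909, 0.2048]
ee_rot: [-3.141, 0.001, 1.57]
wrist_force: [0.1, 0.1, -0.2]
width: 0.0944
```

Emit:
step_arm(increments="-4.4 1.9 0 0 0 0;-4.4 1.9 0 0 0 0;-4.4 1.9 0 0 0 0;-4.4 1.9 0 0 0 0;-4.4 1.9 0 0 0 0")

```text
time: 1.4
tool_pos: [0.3435, 0.2697, 0.205]
ee_rot: [-3.141, 0.0, 1.576]
wrist_force: [2.2, 0.2, 0.2]
width: 0.0938
```

Emit:
step_arm(increments="-4.4 1.9 0 0 0 0;-4.4 1.9 0 0 0 0;-4.4 1.9 0 0 0 0;-4.4 1.9 0 0 0 0;-4.4 1.9 0 0 0 0")

```text
time: 1.9
tool_pos: [0.4394, 0.05, 0.2052]
ee_rot: [-3.141, -0.0, 1.575]
wrist_force: [1.5, 0.7, -0.1]
width: 0.0942
```

Emit:
step_arm(increments="-4.4 1.9 0 0 0 0;-4.4 1.9 0 0 0 0;0 0 0 0 0 0", claw=0.1)

```text
time: 2.2
tool_pos: [0.4785, -0.0407, 0.2042]
ee_rot: [-3.14, 0.002, 1.567]
wrist_force: [-0.7, 0.3, 0.3]
width: 0.0734
```

```bash
python3 - <<'E'
from h import *
import bench
print([k for k in dir(bench) if not k.startswith('_')], getattr(bench,'hold_point_z',None))
o=get_obs();w=snapshot("wrist")
print(o["tool_pos"],o["ee_rot"],o["joint_positions"],o["width"],o["time"])
np.savez("w1.npz",img=w,**o)
cv2.imwrite("pics/w1.png",cv2.resize(w,(800,600),interpolation=cv2.INTER_CUBIC)[:,:,::-1])
E
```

```text
['IKError', 'calibration', 'close_job', 'get_obs', 'hold_point_z', 'snapshot'] 0.0188
[ 0.47849382 -0.04073073  0.20416993] [-3.13982073e+00  1.63914249e-03  1.56743105e+00] [-0.2016162  -0.06760394  1.52947601 -0.00196799  1.68113476 -0.1984648 ] 0.07344220947068285 2.2
```

View pics/w1.png

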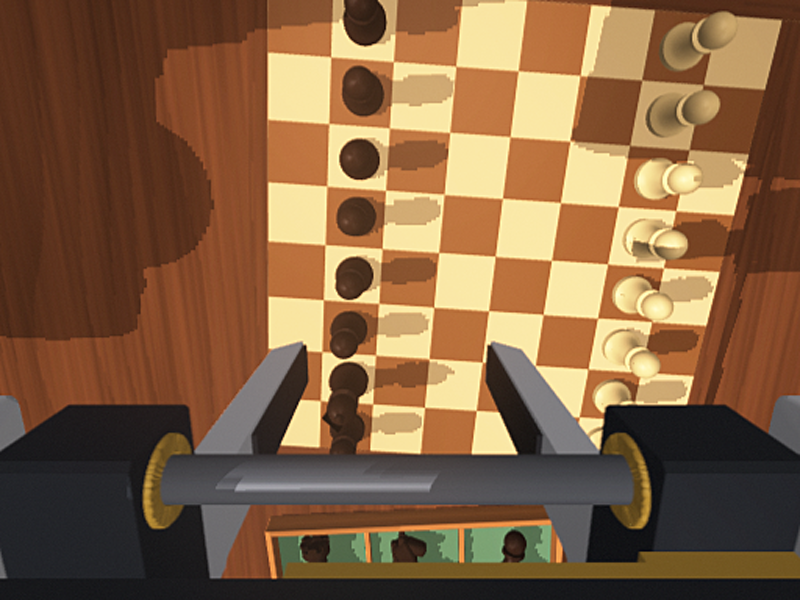

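Emit:
step_arm(increments="-4.4 1.9 0 0 0.1 0;-4.4 1.9 0 0 0.1 0;-4.4 1.9 0 0 0.1 0;0 0 0 0 0 0", claw=0.1)

```text
time: 2.65
tool_pos: [0.5347, -0.172, 0.1834]
ee_rot: [-3.128, -0.306, 1.563]
wrist_force: [0.5, 0.1, -1.2]
width: 0.0425
```

```bash
python3 - <<'E'
from h import *
o=get_obs()
print(o["tool_pos"],o["ee_rot"],o["joint_positions"],rot(o["ee_rot"])[:,2])
goto((.59,-.27,.2),(np.pi,0,np.pi/2))
E
```

```text
[ 0.53469059 -0.17199343  0.18343247] [-3.12831505 -0.30634108  1.56252167] [-0.56978587  0.22148952  1.29400025  0.2574951   1.7969581  -0.52711239] [-0.01078161  0.30164504 -0.95335934]
shift cm [-8.8   5.55 -4.6 ] rot [-0.012 -0.306 -0.006] rows 2.2749857557108495 2.0445487984398607
```

Emit:
step_arm(increments="0 0 0 0 -0.15 0;0 0 0 0 -0.15 0;-3.3 1.8 -0.6 0 0 0;-3.3 1.8 -0.6 0 0 0;-3.3 1.8 -0.6 0 0 0", claw=0.1)

```text
time: 3.15
tool_pos: [0.5905, -0.2622, 0.2114]
ee_rot: [3.141, -0.0, 1.58]
wrist_force: [0.6, -0.4, 0.8]
width: 0.0424
```

Emit:
step_arm(increments="0 0 0 0 0 0")

```text
time: 3.25
tool_pos: [0.5909, -0.2661, 0.2098]
ee_rot: [3.142, 0.001, 1.574]
wrist_force: [-0.7, 0.8, -1.5]
width: 0.0424
```

```bash
python3 - <<'E'
from h import *
o=get_obs();w=snapshot("wrist")
print(o["tool_pos"],o["ee_rot"],o["joint_positions"],o["width"],o["time"])
np.savez("w2.npz",img=w,**o)
cv2.imwrite("pics/w2.png",cv2.resize(w,(800,600),interpolation=cv2.INTER_CUBIC)[:,:,::-1])
E
```

```text
[ 0.59089492 -0.26605691  0.20983028] [3.14154764e+00 9.53734418e-04 1.57445076e+00] [-5.10084832e-01  3.07615744e-01  1.10371344e+00 -8.18820572e-04
  1.72975551e+00 -5.13869106e-01] 0.04236935510641011 3.25
```

View pics/w2.png

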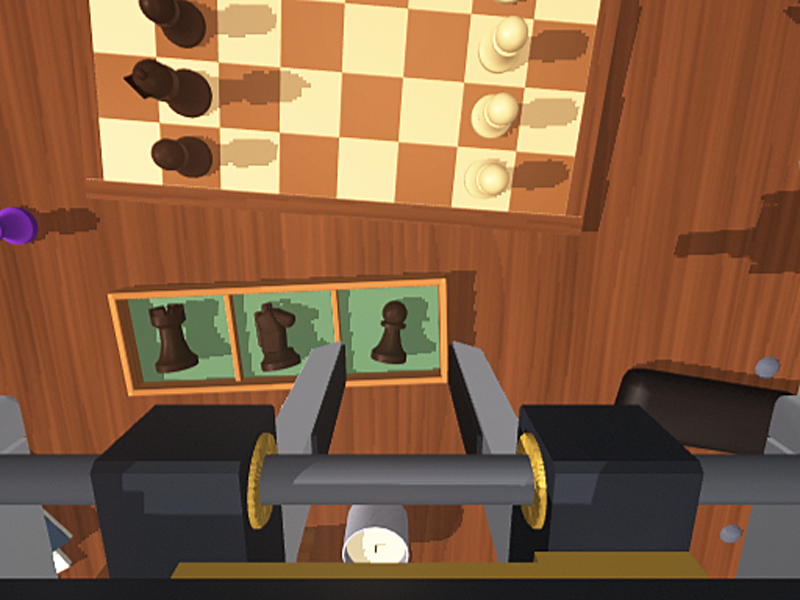

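```bash
python3 - <<'E'
from h import *
def lat(im,C,c,yaw,z=.018,win=4):
    P=[];Q=[]
    g=cv2.cvtColor(im,cv2.COLOR_RGB2GRAY)
    Rz=np.array([[np.cos(yaw),-np.sin(yaw)],[np.sin(yaw),np.cos(yaw)]])
    for i in range(-2,3):
        for j in range(-3,4):
            b=np.array([i*.045,j*.045]);w=c+Rz@b
            uv=proj(C,[*w,z])
            if not(8<uv[0]<504 and 8<uv[1]<376):continue
            r=cv2.cornerSubPix(g,uv.astype(np.float32).reshape(1,1,2),(win,win),(-1,-1),(3,30,.01)).ravel()
            P.append(b);Q.append(onz(C,r,z)[:2])
    M,inl=cv2.estimateAffinePartial2D(np.array(P),np.array(Q),ransacReprojThreshold=.0025)
    s=np.hypot(M[0,0],M[1,0]);y=np.arctan2(M[1,0],M[0,0])
    return M[:,2],y,s,int(inl.sum()),len(P)
c=np.array([.5559,-.0256]);yaw=-.07
print("top",lat(cv2.imread("pics/top0.png")[:,:,::-1].copy(),cam("top"),c,yaw))
for n in("w1","w2"):
    d=np.load(n+".npz");o={"tool_pos":d["tool_pos"],"ee_rot":d["ee_rot"]}
    print(n,lat(d["img"],cam("wrist",o),c,yaw))
C=cam("wrist",o)
for nm,uv in [("TL",(110,294)),("TR",(446,279)),("BR",(447,383)),("BL",(131,394))]:
    print(nm,onz(C,np.array(uv)*.64,.022).round(4))
print("bishop foot-ish",onz(C,np.array((192,93))*.64,.022),"p8",onz(C,np.array((193,158))*.64,.022))
cr=d["img"][172:256,205:295]
cv2.imwrite("pics/w2c.png",cv2.resize(cr,None,fx=7,fy=7,interpolation=cv2.INTER_CUBIC)[:,:,::-1])
E
```

```text
top (array([ 0.55610918, -0.02690014]), np.float64(-0.07260381709791215), np.float64(1.0011603869631864), 29, 35)
w1 (array([ 0.55740252, -0.02614195]), np.float64(-0.07240695316769143), np.float64(0.9999742681327219), 35, 35)
w2 (array([ 0.55727949, -0.02630784]), np.float64(-0.07135438344702044), np.float64(1.0001968213539167), 10, 10)
TL [ 0.3587 -0.2832  0.022 ]
TR [ 0.6319 -0.2698  0.022 ]
BR [ 0.6355 -0.3608  0.022 ]
BL [ 0.3634 -0.3719  0.022 ]
bishop foot-ish [ 0.44169583 -0.13148222  0.022     ] p8 [ 0.43757952 -0.17702431  0.022     ]
```

View pics/w2c.png

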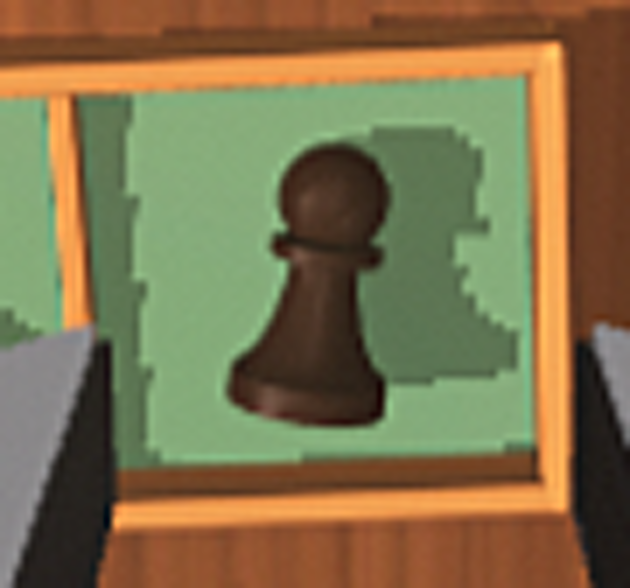

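```bash
python3 - <<'E'
from h import *
d=np.load("w2.npz");o={"tool_pos":d["tool_pos"],"ee_rot":d["ee_rot"]};C=cam("wrist",o)
q=lambda u,v:np.array([205+u/7,172+v/7])
h=onz(C,q(334,195),.0155);c=onz(C,q(328,248),.0165);f=onz(C,q(307,398),.0195)
print(h,c,f,np.linalg.norm((h-f)[:2]),np.arctan2(*(h-f)[:2][::-1]),np.arctan2(*(h-c)[:2][::-1]))
fl,fr=onz(C,q(229,390),.0195),onz(C,q(385,405),.0195)
print("foot dia",np.linalg.norm(fl-fr),np.arctan2(*(fr-fl)[:2][::-1]))
for n,(u,v) in dict(cornerTR=(565,42),inTR=(530,72),inBR=(540,452)).items(): print(n,onz(C,q(u,v),.022))
E
```

```text
[ 0.59068442 -0.29975661  0.0155    ] [ 0.58958776 -0.3098132   0.0165    ] [ 0.58567507 -0.33866909  0.0195    ] 0.03923359004449331 1.4427667759391005 1.4621762029982674
foot dia 0.029739340391088803 -0.09902550852538386
cornerTR [ 0.63224345 -0.26911109  0.022     ]
inTR [ 0.62608203 -0.2746653   0.022     ]
inBR [ 0.62992395 -0.34847495  0.022     ]
```

```bash
python3 - <<'E'
from h import *
rpy=(np.pi,.4,1.45);z=rot(rpy)[:,2]
P=np.array([.5897,-.3081,.0097])
print(z);goto(P-.06*z,rpy)
o=get_obs();Rn=rot(rpy);print("after rot:",(Rn.T@(P-.06*z-o["tool_pos"])*100).round(2))
E
```

```text
[-0.04692599 -0.38658065 -0.92106099]
shift cm [-2.08  0.25 14.48] rot [ 0.024 -0.4    0.124] rows 2.9266239944138994 2.7989780688071173
after rot: [ 3.78  0.49 14.13]
```

Emit:
step_arm(increments="0 0 0 0.008 -0.133 0.041;0 0 0 0.008 -0.133 0.041;0 0 0 0.008 -0.133 0.042;1.3 0.16 4.7 0 0 0;1.3 0.16 4.7 0 0 0", claw=0.27)

```text
time: 3.8
tool_pos: [0.5928, -0.274, 0.1153]
ee_rot: [3.134, 0.4, 1.452]
wrist_force: [0.5, -1.1, -0.9]
width: 0.0342
```

Emit:
step_arm(increments="1.2 0.16 4.7 0 0 0;0 0 0 0 0 0;0 0 0 0 0 0")

```text
time: 4.1
tool_pos: [0.5915, -0.2839, 0.0659]
ee_rot: [-3.141, 0.399, 1.451]
wrist_force: [-0.0, 0.3, 1.0]
width: 0.0345
```

```bash
python3 - <<'E'
from h import *
rpy=(np.pi,.4,1.45)
o=get_obs();w=snapshot("wrist")
print(o["tool_pos"],o["ee_rot"],o["joint_positions"],o["width"],o["time"])
goto([.5897,-.3081,.0097],rpy)
np.savez("w3.npz",img=w,**o)
C=cam("wrist",o)
w=w.copy()
for p in [(.59068,-.29976,.0155),(.5857,-.3387,.0195),(.5897,-.3081,.0097)]:
    print(proj(C,p))
cv2.imwrite("pics/w3.png",cv2.resize(w,(800,600),interpolation=cv2.INTER_CUBIC)[:,:,::-1])
E
```

```text
[ 0.59145778 -0.28394861  0.06594914] [-3.14123061  0.39905917  1.45091954] [-0.33048126  0.33820541  1.40959325 -0.40244562  1.32652027 -0.12523498] 0.03448637536884036 4.1
shift cm [ 0.14 -0.1   6.35] rot [ 0.005  0.    -0.001] rows 1.2703220342659072 0.032405273231988316
[254.13042669 201.96493777]
[253.78020941 239.34579631]
[254.14246694 205.34361533]
```

View pics/w3.png

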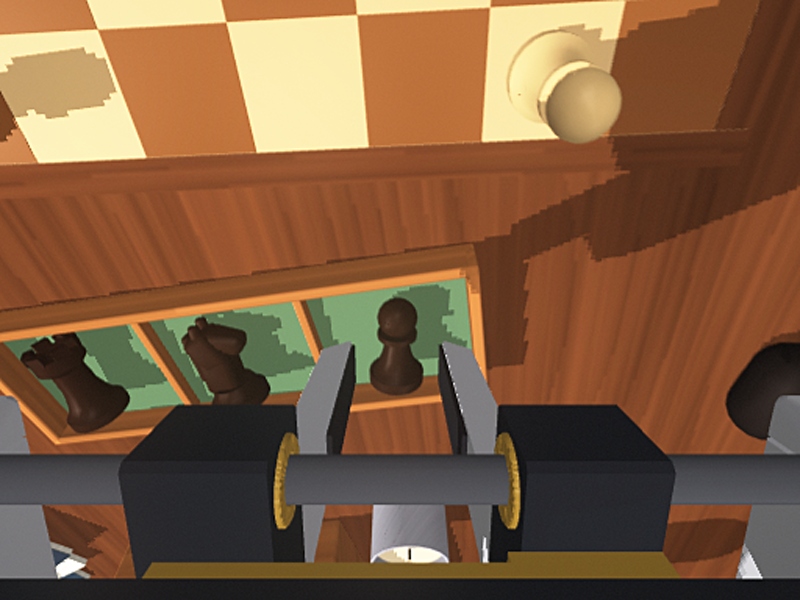

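Emit:
step_arm(increments="0 -0.1 2.5 0 0 0;0.04 0 2.4 0 0 0;0 0 1.4 0 0 0;0 0 0 0 0 0")

```text
time: 4.55
tool_pos: [0.5893, -0.3102, 0.0092]
ee_rot: [3.137, 0.4, 1.447]
wrist_force: [0.1, -0.3, 0.2]
width: 0.0345
```

Emit:
step_arm(increments="0 0 0 0 0 0;0 0 0 0 0 0;0 0 0 0 0 0;0 0 0 0 0 0;0 0 0 0 0 0", claw=1)

```text
time: 5.05
tool_pos: [0.5894, -0.3096, 0.0093]
ee_rot: [3.137, 0.4, 1.448]
wrist_force: [1.1, 2.2, 6.3]
width: 0.0194
```

Emit:
step_arm(increments="0 0 -1 0 0 0;0 0 -2 0 0 0;0 0 -4 0 0 0;0 0 -4 0 0 0;0 0 0 0 0 0")

```text
time: 5.55
tool_pos: [0.5971, -0.2664, 0.1162]
ee_rot: [3.127, 0.402, 1.446]
wrist_force: [-0.1, 0.0, 0.0]
width: 0.0195
```

```bash
python3 - <<'E'
from h import *
o=get_obs();w=snapshot("wrist")
print(o["tool_pos"],o["ee_rot"],o["joint_positions"],o["width"],o["time"])
np.savez("w4.npz",img=w,**o)
cv2.imwrite("pics/w4.png",cv2.resize(w[150:310,150:360],None,fx=3.7,fy=3.7,interpolation=cv2.INTER_CUBIC)[:,:,::-1])
E
```

```text
[ 0.59714623 -0.26642217  0.1162298 ] [3.12746378 0.40152012 1.44614413] [-0.30096477  0.2961281   1.36036797 -0.39769109  1.40916438 -0.12944979] 0.019513702394106585 5.55
```

View pics/w4.png

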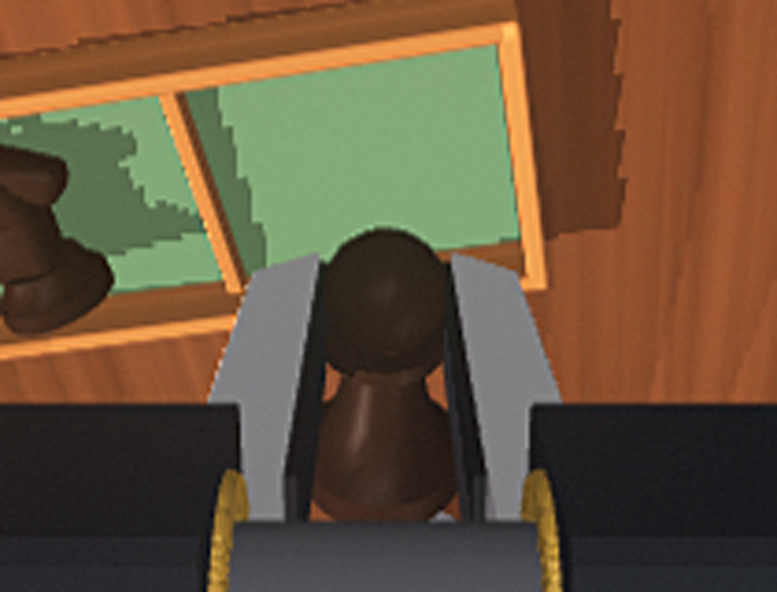

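Emit:
step_arm(increments="-1.6 0 -3.7 0 0 0;-1.6 0 -3.7 0 0 0;0 0 0 0 0.12 0;0 0 0 0 0.12 0;0 0 0 0 0.12 0")

```text
time: 6.1
tool_pos: [0.5928, -0.2671, 0.1884]
ee_rot: [3.142, 0.034, 1.45]
wrist_force: [-0.0, -0.0, -1.6]
width: 0.0196
```

Emit:
step_arm(increments="0 0 0 0 0.12 0;0 0 0 0 0.12 0;0 0 0 0 0.12 0;0 0 0 0 0.12 0;0 0 0 0 0.12 0")

```text
time: 6.6
tool_pos: [0.5924, -0.2683, 0.1879]
ee_rot: [-3.141, -0.567, 1.447]
wrist_force: [0.4, 0.7, 0.1]
width: 0.0196
```

Emit:
step_arm(increments="0 0 0 0 0.12 0;0 0 0 0 0.12 0;0 0 0 0 0.12 0;0 0 0 0 0.12 0;0 0 0 0 0.12 0")

```text
time: 7.1
tool_pos: [0.5924, -0.2686, 0.1875]
ee_rot: [-3.137, -1.168, 1.443]
wrist_force: [0.2, 1.0, 0.0]
width: 0.0198
```

Emit:
step_arm(increments="0 0 0 0 0.12 0;0 0 0 0 0 0")

```text
time: 7.3
tool_pos: [0.5915, -0.2684, 0.1813]
ee_rot: [-3.098, -1.291, 1.404]
wrist_force: [-0.9, -0.0, -0.3]
width: 0.0199
```

```bash
python3 - <<'E'
from h import *
o=get_obs()
print(o["tool_pos"],o["ee_rot"],o["joint_positions"],o["width"],o["time"],rot(o["ee_rot"]))
a=[.5573,-.0262]; y=-.072
def B(x,yy): return np.array([a[0]+np.cos(y)*x-np.sin(y)*yy,a[1]+np.sin(y)*x+np.cos(y)*yy])
print(B(0,-.02),B(-.1125,-.1125))
goto([*B(0,-.02),.2],(np.pi,-1.30,1.45))
E
```

```text
[ 0.59145782 -0.26836114  0.18125176] [-3.09815625 -1.29090746  1.40410443] [-0.90006864  0.8424804   0.87660347  1.07207186  2.24823993 -0.43009269] 0.01986084104489459 7.3 [[ 0.04583549  0.99213329  0.1164931 ]
 [ 0.27241977 -0.12460996  0.95407538]
 [ 0.96108614 -0.01199548 -0.27598828]]
[ 0.55586124 -0.04614818] [ 0.43699847 -0.13031552]
shift cm [ 7.69 -6.32 20.27] rot [ 0.001  0.009 -0.013] rows 4.516512430659122 0.10302996012984031
```

Emit:
step_arm(increments="1.5 -1.26 4.05 0 0 0;1.5 -1.26 4.05 0 0 0;1.5 -1.26 4.05 0 0 0;1.5 -1.26 4.05 0 0 0;1.5 -1.26 4.05 0 0 0")

```text
time: 7.8
tool_pos: [0.556, -0.0441, 0.2034]
ee_rot: [3.134, -1.277, 1.457]
wrist_force: [0.6, 0.4, 1.5]
width: 0.0198
```

Emit:
step_arm(increments="-3 0 0.85 0 0 0;-3 0 0.85 0 0 0;0 0 0 0 0 0")

```text
time: 8.1
tool_pos: [0.5548, -0.0453, 0.1378]
ee_rot: [-3.122, -1.281, 1.432]
wrist_force: [-0.0, -0.2, -0.2]
width: 0.0195
```

```bash
python3 - <<'E'
from h import *
o=get_obs();w=snapshot("scene");t=snapshot("top")
print(o["tool_pos"],o["ee_rot"],o["joint_positions"],o["width"],o["time"],o["wrist_force"])
np.savez("s5.npz",img=w,top=t,**o)
uv=proj(cam("scene"),o["tool_pos"]);u,v=uv.astype(int);print(u,v)
vt=proj(cam("top"),o["tool_pos"]);a,b=vt.astype(int);print(a,b)
A=cv2.resize(w[v-35:v+45,u-40:u+40],None,fx=5,fy=5,interpolation=cv2.INTER_CUBIC)
Bm=cv2.resize(t[b-40:b+40,a-40:a+40],None,fx=5,fy=5,interpolation=cv2.INTER_CUBIC)
cv2.imwrite("pics/s5.png",np.hstack([A,Bm])[:,:,::-1])
E
```

```text
[ 0.55483215 -0.045265    0.13777514] [-3.12221024 -1.28071742  1.43220362] [-0.72279092  0.52854042  1.47808586  1.01554025  1.95295402 -0.63118327] 0.019472792049309153 8.1 [-0.04296975 -0.17648932 -0.15475185]
287 200
266 149
```

View pics/s5.png

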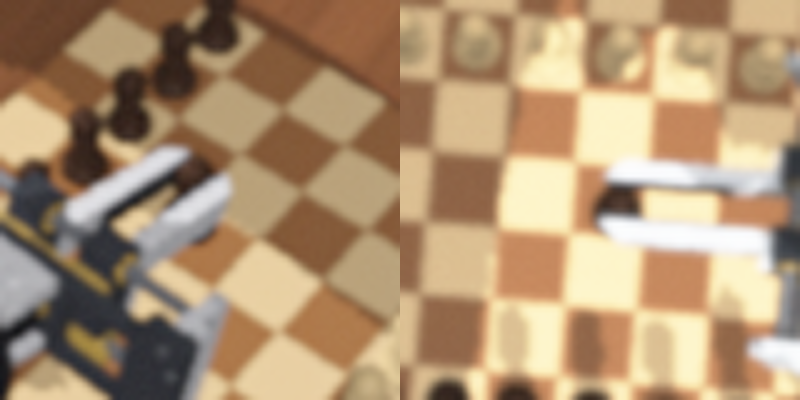

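Emit:
step_arm(increments="-3.3 0 1 0 0.02 0;-3.3 0 0.95 0 0 0;-0.9 0 0.25 0 0 0;0 0 0 0 0 0;0 0 0 0 0 0")

```text
time: 8.7
tool_pos: [0.5577, -0.0473, 0.0648]
ee_rot: [3.124, -1.3, 1.466]
wrist_force: [-0.0, 0.5, 0.1]
width: 0.0195
```

```bash
python3 - <<'E'
from h import *
o=get_obs()
print(o["tool_pos"],o["ee_rot"],o["width"],o["wrist_force"])
E
```

```text
[ 0.5577313  -0.04732497  0.06477923] [ 3.12440465 -1.29970481  1.46579933] 0.019521309809669665 [-0.04239629  0.50604764  0.10703348]
```

Emit:
step_arm(increments="-0.9 0 0.25 0 0 0;0 0 0 0 0 0")

```text
time: 8.9
tool_pos: [0.5569, -0.0468, 0.0536]
ee_rot: [3.134, -1.3, 1.456]
wrist_force: [0.1, -0.1, 0.3]
width: 0.0199
```

Emit:
step_arm(increments="-0.15 0 0.04 0 0 0;0 0 0 0 0 0")

```text
time: 9.1
tool_pos: [0.5569, -0.0466, 0.0521]
ee_rot: [3.136, -1.301, 1.455]
wrist_force: [0.0, -0.7, -0.2]
width: 0.0197
```

Emit:
step_arm(increments="-0.15 0 0.04 0 0 0;0 0 0 0 0 0")

```text
time: 9.3
tool_pos: [0.5568, -0.0465, 0.0502]
ee_rot: [3.138, -1.301, 1.453]
wrist_force: [-0.4, -0.8, 0.3]
width: 0.0197
```

Emit:
step_arm(increments="-0.1 0 0.03 0 0 0;0 0 0 0 0 0")

```text
time: 9.5
tool_pos: [0.5568, -0.0465, 0.0501]
ee_rot: [3.134, -1.302, 1.457]
wrist_force: [0.2, 0.0, 3.4]
width: 0.0193
```

Emit:
step_arm(increments="-0.06 0 0.02 0 0 0;0 0 0 0 0 0;0 0 0 0 0 0")

```text
time: 9.8
tool_pos: [0.5568, -0.0465, 0.05]
ee_rot: [3.132, -1.303, 1.46]
wrist_force: [-0.8, 0.6, 5.3]
width: 0.02
```

Emit:
step_arm(increments="0 0 0 0 0 0;0 0 0 0 0 0;0 0 0 0 0 0;0 0 0 0 0 0", claw=0.2)

```text
time: 10.2
tool_pos: [0.5568, -0.0465, 0.0482]
ee_rot: [3.139, -1.3, 1.452]
wrist_force: [0.1, -0.5, -0.2]
width: 0.0378
```

```bash
python3 - <<'E'
from h import *
o=get_obs();w=snapshot("wrist")
print(o["tool_pos"],o["ee_rot"],o["width"],o["wrist_force"],o["time"])
np.savez("w6.npz",img=w,**o)
cv2.imwrite("pics/w6.png",w[:,:,::-1])
E
```

```text
[ 0.55679992 -0.04648314  0.04822708] [ 3.13890704 -1.30034529  1.45177805] 0.037772587558222444 [ 0.06786269 -0.47655207 -0.19144874] 10.2
```

View pics/w6.png

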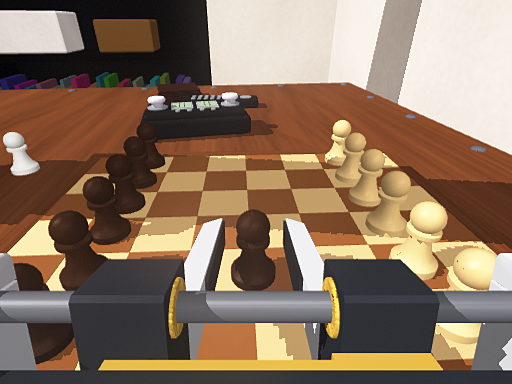

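Emit:
step_arm(increments="0 0 -3 0 0 0;0 0 -4 0 0 0;0 0 -4 0 0 0;4 0 -1 0 0 0;4 0 -1 0 0 0")

```text
time: 10.75
tool_pos: [0.5438, -0.151, 0.1599]
ee_rot: [-3.134, -1.303, 1.439]
wrist_force: [1.3, -1.0, 0.3]
width: 0.0376
```

Emit:
step_arm(increments="4 0 -1 0 -0.14 0;1 0 -1 0 -0.14 0;0 0 0 0 -0.14 0;0 0 0 0 -0.14 0;0 0 0 0 -0.14 0")

```text
time: 11.25
tool_pos: [0.5436, -0.1548, 0.2158]
ee_rot: [3.137, -0.594, 1.45]
wrist_force: [0.4, 1.3, 0.6]
width: 0.0374
```

Emit:
step_arm(increments="0 0 0 0 -0.14 0;0 0 0 0 -0.14 0;0 0 0 0 -0.14 0;0 0 0 0 -0.14 0;0 0 0 0 -0.04 0")

```text
time: 11.75
tool_pos: [0.5441, -0.1513, 0.2165]
ee_rot: [3.137, 0.003, 1.454]
wrist_force: [0.1, -0.3, -0.8]
width: 0.0378
```

Emit:
step_arm(increments="0 0 0 0 0 0")

```text
time: 11.85
tool_pos: [0.5437, -0.1516, 0.2153]
ee_rot: [3.14, -0.001, 1.453]
wrist_force: [-0.1, -0.7, -0.0]
width: 0.0376
```

```bash
cat >> h.py <<'E'
bc=np.array([.5573,-.0262]);by=-.072
Rb=np.array([[np.cos(by),-np.sin(by)],[np.sin(by),np.cos(by)]])
def B(x,y): return bc+Rb@np.array([x,y])
E
python3 - <<'E'
from h import *
o=get_obs()
print(o["tool_pos"],o["ee_rot"],o["joint_positions"],o["width"],o["wrist_force"],o["time"])
goto([.4365,-.115,.21],(np.pi,0,1.499))
E
```

```text
[ 0.54373073 -0.15161351  0.2153162 ] [ 3.13958459e+00 -7.09340484e-04  1.45303980e+00] [-3.73116588e-01  1.16449266e-01  1.31953022e+00  1.20420463e-03
  1.70384930e+00 -2.55198546e-01] 0.03757152096207411 [-0.13713695 -0.65090501 -0.02313988] 11.85
shift cm [  2.38 -11.08   0.51] rot [ 0.002 -0.001 -0.046] rows 2.2686771704393 0.3067347854726032
```

Emit:
step_arm(increments="0.8 -3.7 0.2 0 0 -0.046;0.8 -3.7 0.2 0 0 0;0.8 -3.7 0.1 0 0 0;0 0 0 0 0 0", claw=0.02)

```text
time: 12.25
tool_pos: [0.4316, -0.1191, 0.2088]
ee_rot: [-3.14, -0.002, 1.494]
wrist_force: [0.1, -0.0, 0.3]
width: 0.0461
```

```bash
python3 - <<'E'
from h import *
o=get_obs();w=snapshot("wrist")
print(o["tool_pos"],o["ee_rot"],o["width"],o["time"])
np.savez("w7.npz",img=w,**o);C=cam("wrist",o)
b=B(-.1125,-.1125)
print("pred foot/head",proj(C,[*b,.018]),proj(C,[*b,.075]))
cv2.imwrite("pics/w7.png",cv2.resize(w,(800,600),interpolation=cv2.INTER_CUBIC)[:,:,::-1])
E
```

```text
[ 0.4315539  -0.11909012  0.20883842] [-3.14014015e+00 -2.27098140e-03  1.49382247e+00] 0.04611643797376012 12.25
pred foot/head [258.11383809 183.87072755] [258.82807508 195.28613036]
```

View pics/w7.png

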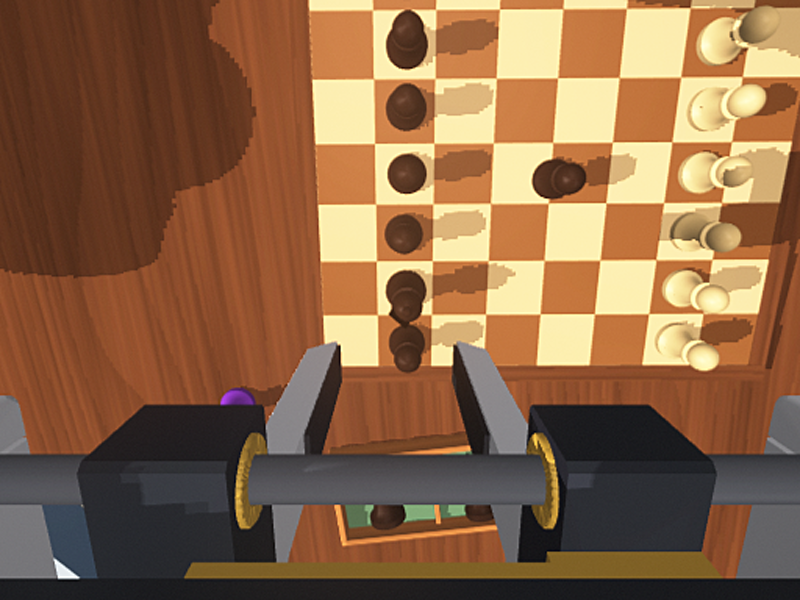

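Emit:
step_arm(increments="-1.09 0.73 3 0 0 0;0 0 4.2 0 0 0;0 0 4.2 0 0 0;0 0 3 0 0 0;0 0 1.3 0 0 0")

```text
time: 12.8
tool_pos: [0.4405, -0.1311, 0.0489]
ee_rot: [-3.137, -0.003, 1.494]
wrist_force: [-0.5, 0.6, -0.2]
width: 0.0464
```

Emit:
step_arm(increments="0 0 0 0 0 0")

```text
time: 12.9
tool_pos: [0.4412, -0.1312, 0.0507]
ee_rot: [-3.139, -0.002, 1.494]
wrist_force: [0.7, 0.2, -0.3]
width: 0.0461
```

Emit:
step_arm(increments="0 0 0 0 0 0;0 0 0 0 0 0;0 0 0 0 0 0;0 0 0 0 0 0", claw=1)

```text
time: 13.3
tool_pos: [0.4428, -0.1316, 0.0542]
ee_rot: [3.138, 0.0, 1.495]
wrist_force: [-0.8, 0.1, 4.0]
width: 0.022
```

Emit:
step_arm(increments="0 0 -1.5 0 0 0;0 0 -3.5 0 0 0;0 0 -4 0 0 0;0 0 -4 0 0 0;0 0 0 0 0 0")

```text
time: 13.8
tool_pos: [0.4451, -0.1326, 0.1901]
ee_rot: [3.127, 0.004, 1.496]
wrist_force: [-0.2, -0.2, 0.0]
width: 0.0217
```

Emit:
step_arm(increments="-3.48 3.14 0 0 0 0;-3.48 3.14 0 0 0 0;-3.48 3.14 0 0 0 0;-3.48 3.14 0 0 0 0;-3.48 3.14 0 0 0 0")

```text
time: 14.3
tool_pos: [0.5858, -0.3178, 0.1815]
ee_rot: [3.141, -0.001, 1.495]
wrist_force: [0.4, -0.1, 0.6]
width: 0.0219
```

Emit:
step_arm(increments="0 0 0 0 0 0")

```text
time: 14.4
tool_pos: [0.5862, -0.3205, 0.1763]
ee_rot: [-3.137, -0.003, 1.492]
wrist_force: [-0.3, 0.1, -1.6]
width: 0.0219
```

```bash
python3 - <<'E'
from h import *
o=get_obs();w=snapshot("wrist")
print(o["tool_pos"],o["ee_rot"],o["width"],o["time"],o["joint_positions"])
goto([.586,-.317,.041],(np.pi,0,1.5))
np.savez("w8.npz",img=w,**o)
cv2.imwrite("pics/w8.png",w[:,:,::-1])
E
```

```text
[ 0.58621511 -0.32053805  0.17633191] [-3.13703371e+00 -2.54817313e-03  1.49200116e+00] 0.021947970898928325 14.4 [-5.85202503e-01  3.63700963e-01  1.09718023e+00  1.71916346e-05
  1.68593418e+00 -5.06411214e-01]
shift cm [ 0.07  0.14 13.68] rot [-0.005 -0.004 -0.007] rows 2.7368003338147124 0.059458626971115744
```

View pics/w8.png

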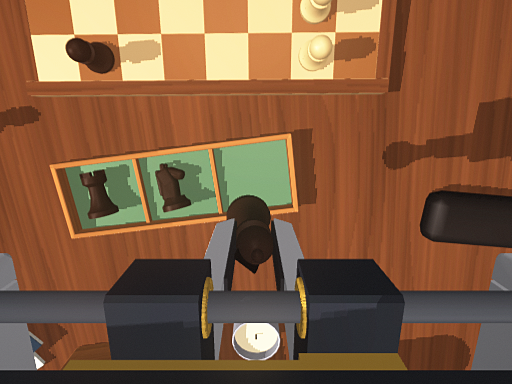

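Emit:
step_arm(increments="0.15 0.1 4 0 0 0;0 0 4 0 0 0;0 0 3.2 0 0 0;0 0 1.3 0 0 0;0 0 0 0 0 0")

```text
time: 14.95
tool_pos: [0.5846, -0.3133, 0.0556]
ee_rot: [-3.139, -0.003, 1.496]
wrist_force: [0.0, -0.7, 0.7]
width: 0.0222
```

Emit:
step_arm(increments="0 0 0.3 0 0 0;0 0 0 0 0 0")

```text
time: 15.15
tool_pos: [0.5876, -0.3156, 0.0575]
ee_rot: [3.136, 0.001, 1.496]
wrist_force: [-0.2, 0.6, -0.8]
width: 0.0221
```

Emit:
step_arm(increments="0 0 0.2 0 0 0;0 0 0 0 0 0")

```text
time: 15.35
tool_pos: [0.587, -0.3155, 0.054]
ee_rot: [3.138, 0.0, 1.495]
wrist_force: [-0.4, 0.5, -0.3]
width: 0.0218
```

Emit:
step_arm(increments="0 0 0.2 0 0 0;0 0 0 0 0 0")

```text
time: 15.55
tool_pos: [0.5863, -0.3151, 0.0507]
ee_rot: [3.141, -0.001, 1.495]
wrist_force: [0.4, 0.8, -0.6]
width: 0.0221
```

Emit:
step_arm(increments="0 0 0.5 0 0 0;0 0 0 0 0 0;0 0 0 0 0 0")

```text
time: 15.85
tool_pos: [0.5862, -0.3149, 0.0452]
ee_rot: [3.141, -0.001, 1.495]
wrist_force: [-0.1, -0.1, -0.5]
width: 0.0223
```

Emit:
step_arm(increments="0 0 0.2 0 0 0;0 0 0 0 0 0")

```text
time: 16.05
tool_pos: [0.5863, -0.315, 0.0435]
ee_rot: [3.141, -0.001, 1.495]
wrist_force: [-0.8, 0.0, -0.6]
width: 0.022
```

Emit:
step_arm(increments="0 0 0.15 0 0 0;0 0 0 0 0 0")

```text
time: 16.25
tool_pos: [0.5863, -0.315, 0.0421]
ee_rot: [3.141, -0.001, 1.495]
wrist_force: [0.3, -0.1, -0.1]
width: 0.0219
```

Emit:
step_arm(increments="0 0 0.15 0 0 0;0 0 0 0 0 0")

```text
time: 16.45
tool_pos: [0.5866, -0.3153, 0.0413]
ee_rot: [3.14, -0.0, 1.495]
wrist_force: [0.1, -0.1, 2.2]
width: 0.0218
```

Emit:
step_arm(increments="0 0 0.1 0 0 0;0 0 0 0 0 0")

```text
time: 16.65
tool_pos: [0.5867, -0.3156, 0.0412]
ee_rot: [3.139, 0.001, 1.495]
wrist_force: [-1.7, 0.5, 4.8]
width: 0.0217
```

Emit:
step_arm(increments="0 0 0.1 0 0 0;0 0 0 0 0 0")

```text
time: 16.85
tool_pos: [0.5868, -0.3158, 0.0411]
ee_rot: [3.139, 0.001, 1.495]
wrist_force: [-3.0, 1.3, 7.8]
width: 0.0219
```

Emit:
step_arm(increments="0 0 0 0 0 0;0 0 0 0 0 0;0 0 0 0 0 0;0 0 0 0 0 0", claw=0.02)

```text
time: 17.25
tool_pos: [0.5862, -0.3149, 0.0381]
ee_rot: [3.141, -0.001, 1.495]
wrist_force: [-0.4, -0.1, -0.7]
width: 0.0455
```

Emit:
step_arm(increments="0 0 -1 0 0 0;0 0 -4 0 0 0;0 0 -4 0 0 0;0 0 -4 0 0 0;0 0 -4 0 0 0")

```text
time: 17.75
tool_pos: [0.5861, -0.3151, 0.2113]
ee_rot: [3.139, -0.0, 1.495]
wrist_force: [0.6, -0.1, 0.2]
width: 0.0457
```

Emit:
step_arm(increments="4.5 -0.9 0 0 0 0;4.5 -0.9 0 0 0 0;4.5 -0.9 0 0 0 0;4.5 -0.9 0 0 0 0;4.5 -0.9 0 0 0 0")

```text
time: 18.25
tool_pos: [0.5579, -0.0857, 0.2098]
ee_rot: [3.139, -0.001, 1.495]
wrist_force: [0.5, 0.2, 0.3]
width: 0.0462
```

Emit:
step_arm(increments="4 -0.9 0 0 0 0;0 0 0 0 0 0;0 0 0 0 0 0")

```text
time: 18.55
tool_pos: [0.5525, -0.0462, 0.2098]
ee_rot: [3.139, 0.0, 1.497]
wrist_force: [0.3, -1.1, 0.4]
width: 0.046
```

```bash
python3 - <<'E'
from h import *
o=get_obs();w=snapshot("wrist")
print(o["tool_pos"],o["ee_rot"],o["width"],o["time"])
np.savez("w9.npz",img=w,**o);C=cam("wrist",o)
p=[.5575,-.0525]
print("pred foot/head",proj(C,[*p,.020]),proj(C,[*p,.058]))
cv2.imwrite("pics/w9.png",cv2.resize(w,(800,600),interpolation=cv2.INTER_CUBIC)[:,:,::-1])
E
```

```text
[ 0.5524502  -0.04624307  0.20981887] [3.13881517e+00 2.30284214e-04 1.49735342e+00] 0.046038705904363965 18.55
pred foot/head [256.88013737 179.90506357] [257.34022015 186.80594929]
```

View pics/w9.png

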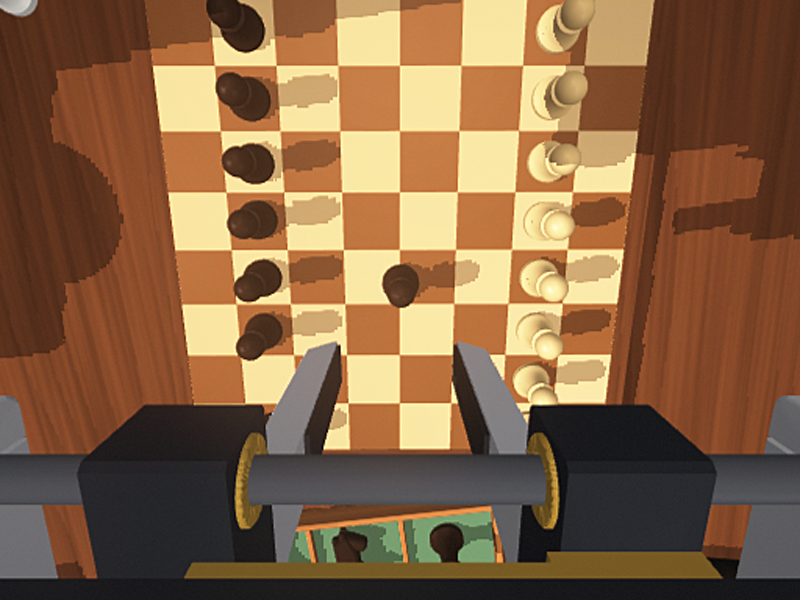

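Emit:
step_arm(increments="-0.6 0.5 3 0 0 0;0 0 4.5 0 0 0;0 0 4.5 0 0 0;0 0 3.5 0 0 0;0 0 1.8 0 0 0")

```text
time: 19.1
tool_pos: [0.5546, -0.0547, 0.0315]
ee_rot: [-3.136, -0.001, 1.493]
wrist_force: [0.3, 0.9, 0.9]
width: 0.0463
```

Emit:
step_arm(increments="0 0 0 0 0 0;0 0 0 0 0 0")

```text
time: 19.3
tool_pos: [0.5576, -0.0545, 0.0363]
ee_rot: [3.14, -0.0, 1.493]
wrist_force: [0.1, -0.4, 0.3]
width: 0.046
```

Emit:
step_arm(increments="0 0 0 0 0 0;0 0 0 0 0 0;0 0 0 0 0 0;0 0 0 0 0 0", claw=1)

```text
time: 19.7
tool_pos: [0.5577, -0.0532, 0.0369]
ee_rot: [3.138, -0.0, 1.495]
wrist_force: [-0.6, -0.1, 2.5]
width: 0.0195
```

```bash
python3 - <<'E'
from h import *
o=get_obs();print(o["tool_pos"],o["ee_rot"],o["width"])
t=B(-.1125,-.1125);print(t)
goto([*t,.15],(np.pi,0,1.499))
E
```

```text
[ 0.55769951 -0.05322878  0.03692523] [ 3.13849372e+00 -2.70330455e-04  1.49549172e+00] 0.019467330022386934
[ 0.43699847 -0.13031552]
shift cm [ -8.59 -11.42 -11.35] rot [ 0.003 -0.    -0.004] rows 3.649493551037467 0.031260519455374565
```

Emit:
step_arm(increments="0 0 -1.5 0 0 0;0 0 -3 0 0 0;0 0 -4 0 0 0;0 0 -3 0 0 0")

```text
time: 20.1
tool_pos: [0.5575, -0.0531, 0.1545]
ee_rot: [3.137, -0.0, 1.496]
wrist_force: [1.0, 0.2, 0.2]
width: 0.02
```

Emit:
step_arm(increments="-2.15 -2.85 0 0 0 0;-2.15 -2.85 0 0 0 0;-2.15 -2.85 0 0 0 0;-2.15 -2.85 0 0 0 0;0 0 0 0 0 0")

```text
time: 20.6
tool_pos: [0.4344, -0.1318, 0.152]
ee_rot: [3.14, 0.001, 1.492]
wrist_force: [-0.1, -0.1, 0.3]
width: 0.0194
```

Emit:
step_arm(increments="0 0 0 0 0 0;0 0 0 0 0 0")

```text
time: 20.8
tool_pos: [0.4376, -0.13, 0.1514]
ee_rot: [3.139, -0.001, 1.496]
wrist_force: [0.5, 0.1, -0.1]
width: 0.0195
```

```bash
python3 - <<'E'
from h import *
o=get_obs();w=snapshot("wrist");print(o["tool_pos"],o["ee_rot"],o["width"])
goto([*B(-.1125,-.1125),.042],(np.pi,0,1.499))
cv2.imwrite("pics/w10.png",w[:,:,::-1])
E
```

```text
[ 0.43761496 -0.13003203  0.15138825] [ 3.13888066e+00 -5.97860297e-04  1.49594904e+00] 0.019504693163717293
shift cm [-0.05 -0.09 10.91] rot [ 0.002 -0.001 -0.003] rows 2.1827397891375395 0.022801045588651408
```

Emit:
step_arm(increments="0 -0.05 4 0 0 0;0 0 4 0 0 0;0 0 2 0 0 0;0 0 0.7 0 0 0;0 0 0 0 0 0")

```text
time: 21.35
tool_pos: [0.4364, -0.1296, 0.0428]
ee_rot: [-3.141, -0.001, 1.497]
wrist_force: [-0.7, -1.1, -0.2]
width: 0.0198
```

Emit:
step_arm(increments="0 0 0 0 0 0;0 0 0 0 0 0;0 0 0 0 0 0")

```text
time: 21.65
tool_pos: [0.4375, -0.1307, 0.0452]
ee_rot: [3.138, 0.0, 1.496]
wrist_force: [0.9, 0.5, -0.7]
width: 0.0196
```

Emit:
step_arm(increments="0 0 0.2 0 0 0;0 0 0 0 0 0")

```text
time: 21.85
tool_pos: [0.4365, -0.1303, 0.0419]
ee_rot: [3.14, -0.0, 1.495]
wrist_force: [-0.8, 0.5, -0.6]
width: 0.0197
```

Emit:
step_arm(increments="0 0 0.15 0 0 0;0 0 0 0 0 0")

```text
time: 22.05
tool_pos: [0.4362, -0.1302, 0.0399]
ee_rot: [3.141, -0.001, 1.495]
wrist_force: [1.0, 0.1, -0.4]
width: 0.0196
```

Emit:
step_arm(increments="0 0 0.15 0 0 0;0 0 0 0 0 0")

```text
time: 22.25
tool_pos: [0.4362, -0.1302, 0.0384]
ee_rot: [3.141, -0.001, 1.495]
wrist_force: [0.3, -0.1, -0.8]
width: 0.0197
```

Emit:
step_arm(increments="0 0 0.12 0 0 0;0 0 0 0 0 0")

```text
time: 22.45
tool_pos: [0.4363, -0.1302, 0.0373]
ee_rot: [3.141, -0.001, 1.495]
wrist_force: [-0.3, 0.2, -0.7]
width: 0.02
```

Emit:
step_arm(increments="0 0 0.1 0 0 0;0 0 0 0 0 0")

```text
time: 22.65
tool_pos: [0.4365, -0.1303, 0.0369]
ee_rot: [3.14, -0.0, 1.495]
wrist_force: [-0.9, 0.4, 2.8]
width: 0.02
```

Emit:
step_arm(increments="0 0 0.1 0 0 0;0 0 0 0 0 0")

```text
time: 22.85
tool_pos: [0.4366, -0.1304, 0.0369]
ee_rot: [3.14, -0.0, 1.495]
wrist_force: [-3.7, 1.5, 8.8]
width: 0.0198
```

Emit:
step_arm(increments="0 0 0 0 0 0;0 0 0 0 0 0;0 0 0 0 0 0;0 0 0 0 0 0", claw=0.02)

```text
time: 23.25
tool_pos: [0.4363, -0.1302, 0.0351]
ee_rot: [3.141, -0.001, 1.495]
wrist_force: [-0.3, -0.2, -0.6]
width: 0.0451
```

Emit:
step_arm(increments="0 0 -1 0 0 0;0 0 -4 0 0 0;0 0 -4.5 0 0 0;0 0 -4.5 0 0 0;0 0 -3.5 0 0 0")

```text
time: 23.75
tool_pos: [0.4367, -0.1305, 0.2144]
ee_rot: [3.137, 0.001, 1.495]
wrist_force: [-0.0, -0.7, 0.1]
width: 0.0462
```

Emit:
step_arm(increments="4 0 0 0 0 0;0 0 0 0 0 0;0 0 0 0 0 0")

```text
time: 24.05
tool_pos: [0.4392, -0.0901, 0.211]
ee_rot: [3.14, 0.0, 1.497]
wrist_force: [-0.6, -0.6, -0.1]
width: 0.0457
```

```bash
python3 - <<'E'
from h import *
o=get_obs();w=snapshot("wrist");print(o["tool_pos"],o["ee_rot"],o["width"],o["time"])
np.savez("w11.npz",img=w,**o)
C=cam("wrist",o);g=w.max(2)
m=(g<70).astype(np.uint8)
n,l,s,c=cv2.connectedComponentsWithStats(m)
for j in range(1,n):
    if 80<s[j,4]<3000: print(s[j],c[j].round(1))
for k in range(8):
    b=B(-.1125,.1575-.045*k); f,h=proj(C,[*b,.02]),proj(C,[*b,.058]); print(k+1,f.round(1),h.round(1))
E
```

```text
[ 0.43922279 -0.09009336  0.21103028] [3.13960729e+00 8.27096097e-05 1.49703288e+00] 0.04570633452591612 24.05
[247   0  21  28 131] [261.7  12.5]
[ 161  221  186   77 2412] [253.9 273.4]
[248 228  18  31 222] [259. 242.]
[230 323  25  32 449] [242.3 339.1]
[289 323  25  27 466] [300.5 336. ]
1 [252.7 -34.7] [252.7 -54.4]
2 [252.8  12.1] [252.8  -0.9]
3 [252.9  55.9] [252.9  48.7]
4 [253.   96.9] [253.   94.7]
5 [253.1 135.4] [253.1 137.5]
6 [253.2 171.5] [253.2 177.6]
7 [253.3 205.6] [253.3 215. ]
8 [253.3 237.7] [253.4 250.1]
```

```bash
python3 - <<'E'
from h import *
d=np.load("w11.npz");w=d["img"]
for y in (137,174,190,200,206,213,222,230,240,246): print(y,w[y,232:278:3].max(1))
for th in (85,100):
    m=(w.max(2)<th).astype(np.uint8);m[222+45:]=0
    n,l,s,c=cv2.connectedComponentsWithStats(m)
    print(th,[(s[j].tolist(),c[j].round(1).tolist()) for j in range(1,n) if s[j,4]>150])
E
```

```text
137 [203 242 252 255  88  96 108  99  95  85  80  75 228 233 149 150]
174 [252 255 200 147  90  93  92  90  83  81  81 152 147 176 216 218]
190 [193 187 255 255 255 255 255 255 254 255 255 255 255 229 194 194]
200 [196 192 253 255  82  90  87  80  77  77  66 227 220 137 144 146]
206 [198 191 253 255  89  84 105  78  83  73  77 194 218 145 137 141]
213 [197 192 253 252 201  87  88  93  81  75 116 255 253 205 196 197]
222 [255 255 225 208 208 196  75  82  67 185 208 206 207 255 255 255]
230 [252 253 189 197 197 157  64  80  78  66 105 142 135 238 233 214]
240 [251 252 190 193  89  84  72  71  80  61  65  60 137 213 204 253]
246 [251 252 192 192 197  83  73  69  67  62  63 204 194 255 252 252]
85 [([79, 0, 12, 55, 184], [84.5, 20.7]), ([243, 0, 25, 29, 457], [257.1, 13.5]), ([245, 40, 23, 31, 314], [258.7, 57.4]), ([247, 84, 20, 25, 186], [260.1, 95.6]), ([247, 124, 20, 24, 187], [259.4, 134.8]), ([250, 161, 15, 26, 184], [258.0, 171.6]), ([244, 195, 21, 29, 309], [255.7, 207.4]), ([199, 221, 20, 46, 448], [210.4, 248.1]), ([290, 221, 20, 46, 448], [296.9, 248.2]), ([245, 228, 21, 32, 477], [255.4, 242.3]), ([85, 259, 85, 8, 644], [128.2, 262.6]), ([339, 259, 85, 8, 644], [379.0, 262.6])]
100 [([0, 0, 161, 197, 21678], [63.4, 90.9]), ([242, 0, 27, 29, 624], [254.8, 13.2]), ([243, 40, 25, 32, 570], [255.0, 56.4]), ([242, 83, 25, 26, 454], [254.6, 95.9]), ([487, 94, 25, 67, 921], [501.0, 127.4]), ([244, 124, 23, 24, 399], [255.2, 135.4]), ([479, 158, 21, 96, 383], [489.1, 211.2]), ([242, 161, 23, 26, 429], [253.2, 172.8]), ([243, 195, 22, 29, 471], [253.5, 208.1]), ([199, 221, 20, 46, 452], [210.4, 248.0]), ([290, 221, 20, 46, 459], [296.9, 248.2]), ([244, 228, 23, 32, 535], [254.9, 242.7]), ([84, 259, 86, 8, 647], [128.1, 262.6]), ([339, 259, 85, 8, 649], [379.2, 262.6])]
```

Emit:
step_arm(increments="4.4 -0.3 0 0 0 0;4.4 -0.3 0 0 0 0;4.4 -0.3 0 0 0 0;4.4 -0.3 0 0 0 0;4.4 -0.3 0 0 0 0", claw=1)

```text
time: 24.6
tool_pos: [0.4406, 0.1307, 0.2099]
ee_rot: [3.141, 0.0, 1.494]
wrist_force: [0.4, 0.8, -0.3]
width: 0.0098
```

Emit:
step_arm(increments="4.4 -0.3 0 0 0 0;4.4 -0.3 0 0 0 0;4.4 -0.3 0 0 0 0;0 0 0 0 0 0;0 0 0 0 0 0")

```text
time: 25.1
tool_pos: [0.4417, 0.262, 0.2095]
ee_rot: [-3.141, 0.001, 1.496]
wrist_force: [-0.7, -0.2, 0.7]
width: 0.0003
```

```bash
cat > cap.py <<'E'
from h import *
import sys
o=get_obs();w=snapshot("wrist");print(o["tool_pos"],o["ee_rot"],o["width"],o["time"],o["joint_positions"])
np.savez(sys.argv[1]+".npz",img=w,**o)
C=cam("wrist",o)
for P in [(.4396,.3071,.06),(.4379,.3046,.06),(.5599,.3194,.06)]: print("pred",proj(C,P))
hsv=cv2.cvtColor(w,cv2.COLOR_RGB2HSV)
m=((hsv[...,1]<60)&(hsv[...,2]>150)).astype(np.uint8)
n,l,s,c=cv2.connectedComponentsWithStats(m)
for j in range(1,n):
    if s[j,4]>100: print(s[j],c[j].round(1),onz(C,c[j],.06).round(4),w[int(c[j][1]),int(c[j][0])])
E
python3 cap.py w12
```

```text
[0.44169346 0.26203188 0.20951389] [-3.14102877e+00  1.49341938e-03  1.49635832e+00] 0.00028346760773241054 25.1 [ 4.25717944e-01  6.12409613e-03  1.44722919e+00 -1.04743172e-03
  1.68945031e+00  5.00033013e-01]
pred [247.98456804 142.1444412 ]
pred [246.62167939 144.55640872]
pred [358.36439112 122.22255762]
[ 301   97   37   48 1353] [319.5 120.4] [0.5182 0.3245 0.06  ] [252 254 249]
[ 264  104   38   47 1323] [282.8 127.1] [0.4785 0.3204 0.06  ] [252 254 250]
[341 105  32  30 741] [355.8 119.7] [0.5571 0.3222 0.06  ] [255 255 255]
[236 125  29  29 649] [249.7 138.8] [0.4418 0.3106 0.06  ] [255 255 255]
[227 218  24  59 807] [240.6 241.6] [0.4214 0.1906 0.06  ] [204 201 205]
[257 218  24  59 799] [266.4 241.6] [0.4522 0.1882 0.06  ] [204 201 205]
[131 227  30  31 589] [145.2 242. ] [0.3077 0.1985 0.06  ] [255 255 255]
[  0 253  19  38 556] [  7.2 273.3] [0.1312 0.1699 0.06  ] [186 184 188]
[489 253  23  38 699] [502.  272.6] [0.7385 0.1255 0.06  ] [156 156 159]
[321 254  67  37 798] [357.4 274.3] [0.5612 0.1364 0.06  ] [249 185 105]
[356 312 156   9 584] [426.6 317.5] [0.6507 0.0679 0.06  ] [144 146 154]
[   0  323   35   47 1333] [ 14.3 344.9] [0.1109 0.0661 0.06  ] [181 179 184]
[ 373  323   57   47 1112] [400.5 346.6] [0.6195 0.0255 0.06  ] [249 186 107]
[440 323  31   9 249] [455.8 326.7] [0.6894 0.0511 0.06  ] [255 255 238]
[ 471  323   41   47 1678] [493.5 347.2] [0.7422 0.0155 0.06  ] [155 154 158]
[249 332   6  25 130] [251.5 344.3] [0.4233 0.0438 0.06  ] [255 255 237]
[352 332  25  25 570] [363.9 343.9] [0.5711 0.0333 0.06  ] [255 255 239]
[440 357  24  13 115] [453.4 360.1] [ 0.6912 -0.0015  0.06  ] [253 241 181]
```

Emit:
step_arm(increments="2.3 -0.3 3 0 0 0;2.3 -0.3 3 0 0 0;0 0 3 0 0 0;0 0 0 0 0 0;0 0 0 0 0 0")

```text
time: 25.65
tool_pos: [0.4398, 0.3071, 0.1208]
ee_rot: [3.141, 0.0, 1.493]
wrist_force: [-0.1, -0.5, 0.5]
width: 0.0005
```

```bash
python3 cap.py w13 | head -12; python3 - <<'E'
from h import *
d=np.load("w13.npz");C=cam("wrist",d);w=d["img"]
# print row/column brightness through predicted cap
u,v=proj(C,(.441,.308,.06)).astype(int);print(u,v)
hsv=cv2.cvtColor(w,cv2.COLOR_RGB2HSV)
for y in range(v-30,v+50,4): print(y,w[y,u-40:u+44:6].min(1))
E
```

```text
[0.43979193 0.30709528 0.12083826] [3.14093702e+00 3.34252276e-04 1.49304550e+00] 0.0005020577792900906 25.65 [ 5.04271944e-01  8.89328071e-02  1.53753135e+00 -6.40634938e-04
  1.51476457e+00  5.82058421e-01]
pred [252.43592601 204.90898347]
pred [250.6670883  207.87964401]
pred [396.35333147 179.79026888]
[ 321  145   47   58 2111] [344.2 173.8] [0.5169 0.3278 0.06  ] [252 254 248]
[ 273  154   48   57 2066] [297.  182.2] [0.4779 0.3238 0.06  ] [252 254 248]
[ 372  155   43   38 1257] [392.4 174. ] [0.5565 0.3245 0.06  ] [253 252 254]
[ 237  180   44   97 1879] [259.7 216.6] [0.4449 0.2962 0.06  ] [255 255 255]
[227 218  24  59 808] [240.6 241.6] [0.4266 0.2746 0.06  ] [208 204 207]
[  0 253  19  38 552] [  7.1 273.3] [0.215  0.2604 0.06  ] [184 183 187]
[489 253  23  38 701] [501.9 272.6] [0.6581 0.2262 0.06  ] [156 156 160]
254 203
173 [ 78  80  76  77  81  84  85  86  90  89  64 248 248 223]
177 [ 81  83  75  81  81  87  86  88  91  92  81 249 248 125]
181 [ 85  85  76  82  85  80 255 253 195  84  80 198 249 247]
185 [ 82  87  77  80  84 252 248 195 203 159  84 203 201 249]
189 [
[... 286 characters left out ...]
5  88 116 249 247]
209 [ 84  91  93  81  86 255 255 255 255 255  87  68 255 175]
213 [ 87  87  88  83  91 242 255 255 255  88  94  94  88  86]
217 [ 84  90  89  84  86  88  67 163  80  91  92  90  87  68]
221 [ 84  89  87  79  59 217 225  92 215 100  87  87  84 255]
225 [ 82  89  85  65 206 206 225 110 209 208 136  83  83 101]
229 [ 82  85  87 124 206 209 228  54 208 209 228  80  77  73]
233 [ 83  87  86 234 204 206 228  53 206 207 212  60  72  74]
237 [ 79  87  87 212 204 207 192  50 206 205 206  80  72  70]
241 [ 62  68  67 204 205 204 183  50 204 204 204  73  70  70]
245 [ 62  65  64 204 203 204 177  51 203 205 205  69  69  67]
249 [ 57  66  64 201 204 206 137  49 203 205 202  66  67  65]
```

```bash
python3 - <<'E'
from h import *
d=np.load("w13.npz");C=cam("wrist",d);d2=np.load("w12.npz");C2=cam("wrist",d2)
print(onz(C,(253.5,201.5),.06), onz(C2,(250,140),.06), tri((C,(253.5,201.5)),(C2,(250,140))))
goto([.441,.309,.064],(np.pi,0,1.499))
E
```

```text
[0.4407294  0.31001645 0.06      ] [0.44198204 0.30924977 0.06      ] (array([0.44128557, 0.30898921, 0.05647909]), [array([ 0.7, -0. ]), array([-0.6,  0. ])])
shift cm [0.12 0.01 5.83] rot [ 0.003 -0.001 -0.006] rows 1.1667218149578784 0.0454982968576193
```

Emit:
step_arm(increments="0.15 0 3 0 0 0;0 0.05 2 0 0 0;0 0 0.4 0 0 0;0 0 0 0 0 0;0 0 0 0 0 0")

```text
time: 26.2
tool_pos: [0.4416, 0.3106, 0.0691]
ee_rot: [3.137, -0.003, 1.495]
wrist_force: [0.6, 0.2, -0.8]
width: 0.0006
```

Emit:
step_arm(increments="0 0 0.3 0 0 0;0 0 0.3 0 0 0;0 0 0 0 0 0")

```text
time: 26.5
tool_pos: [0.44, 0.3102, 0.0607]
ee_rot: [3.14, -0.001, 1.495]
wrist_force: [-0.6, -0.4, -0.4]
width: 0.0006
```

Emit:
step_arm(increments="0 0 0.3 0 0 0;0 0 0 0 0 0")

```text
time: 26.7
tool_pos: [0.4403, 0.3104, 0.0578]
ee_rot: [3.14, -0.001, 1.495]
wrist_force: [-0.3, 0.0, 3.1]
width: 0.0004
```

Emit:
step_arm(increments="0 0 0.25 0 0 0;0 0 0 0 0 0")

```text
time: 26.9
tool_pos: [0.4403, 0.3104, 0.0554]
ee_rot: [3.14, -0.001, 1.495]
wrist_force: [-0.3, 0.3, 2.4]
width: 0.0006
```

Emit:
step_arm(increments="0 0 0.25 0 0 0;0 0 0 0 0 0")

```text
time: 27.1
tool_pos: [0.4403, 0.3104, 0.0528]
ee_rot: [3.14, -0.001, 1.495]
wrist_force: [-0.6, -0.7, 4.7]
width: 0.0002
```

Emit:
step_arm(increments="0 0 0.15 0 0 0;0 0 0 0 0 0")

```text
time: 27.3
tool_pos: [0.4403, 0.3104, 0.0522]
ee_rot: [3.14, -0.001, 1.495]
wrist_force: [-2.2, -0.7, 8.9]
width: 0.0004
```

Emit:
step_arm(increments="0 0 0.1 0 0 0;0 0 0 0 0 0")

```text
time: 27.5
tool_pos: [0.4403, 0.3104, 0.0521]
ee_rot: [3.139, -0.001, 1.496]
wrist_force: [-4.0, -1.9, 11.6]
width: 0.0002
```

On the stop (z 52.1 mm, 11.6 N, no further travel). Release.

Emit:
step_arm(increments="0 0 -1 0 0 0;0 0 -2 0 0 0;0 0 -4 0 0 0;0 0 -4 0 0 0;0 0 -4 0 0 0")

```text
time: 28.0
tool_pos: [0.4394, 0.3098, 0.2005]
ee_rot: [-3.141, 0.001, 1.495]
wrist_force: [0.4, 0.7, -0.2]
width: 0.0005
```

Emit:
step_arm(increments="-4 0 0 0 0 0;0 0 0 0 0 0;0 0 0 0 0 0")

```text
time: 28.3
tool_pos: [0.4366, 0.2699, 0.1994]
ee_rot: [3.141, -0.0, 1.494]
wrist_force: [-0.1, 0.4, -1.1]
width: 0.0002
```

```bash
python3 cap.py w14|head -9; python3 - <<'E'
from h import *
# compare top picture before/after: changed regions
a=cv2.imread("pics/top0.png");b=snapshot("top")[:,:,::-1]
print(get_obs()["tool_pos"],get_obs()["wrist_force"])
T=cam("top")
for k in range(8):
    u,v=proj(T,[*B(-.1125,.1575-.045*k),.045]).astype(int)
    f=lambda i:(i[v-12:v+12,u-6:u+7].max(2)<95)
    g=lambda m:(np.argwhere(m).mean(0)-[12,6]).round(1).tolist()+[int(m.sum())]
    print(k+1,(u,v),g(f(a)),g(f(b)))
u,v=proj(T,[.587,-.316,.04]).astype(int);print("bishop in tray, dark px",[np.argwhere(i[v-12:v+13,u-12:u+13].max(2)<80).mean(0).round(1).tolist()+[int((i[v-12:v+13,u-12:u+13].max(2)<80).sum())] for i in(a,b)])
E
```

```text
[0.43661567 0.2698775  0.19936762] [ 3.14149182e+00 -4.81749955e-04  1.49411315e+00] 0.0002122712099088837 28.3 [4.42884356e-01 6.24616831e-03 1.46709009e+00 3.69854155e-04
 1.66792967e+00 5.19603490e-01]
pred [252.9623182  150.25364856]
pred [251.56110011 152.71191622]
pred [366.12729585 129.70763271]
[ 307  104   38   48 1403] [325.9 127.5] [0.5177 0.3249 0.06  ] [252 254 249]
[ 269  111   39   48 1372] [288.3 134.3] [0.4781 0.3209 0.06  ] [252 254 249]
[347 112  34  31 782] [363.3 126.9] [0.5569 0.3226 0.06  ] [255 255 255]
[241 132  29  30 673] [254.6 146.4] [0.4416 0.3111 0.06  ] [255 255 255]
[0.43640287 0.27047619 0.19876391] [-0.00806738  0.09406577 -0.75879359]
1 (np.int64(204), np.int64(186)) [0.6, 1.5, 49] [0.5, 1.2, 43]
2 (np.int64(219), np.int64(187)) [0.4, 1.3, 57] [0.3, 1.7, 50]
3 (np.int64(234), np.int64(188)) [0.4, 1.4, 33] [0.4, 1.4, 33]
4 (np.int64(248), np.int64(189)) [0.8, 1.0, 48] [0.7, 0.9, 49]
5 (np.int64(263), np.int64(190)) [0.8, 0.8, 38] [0.8, 0.8, 38]
6 (np.int64(278), np.int64(192)) [0.6, 0.2, 47] [0.6, 0.2, 47]
7 (np.int64(293), np.int64(193)) [0.4, 0.3, 49] [0.8, -0.4, 35]
8 (np.int64(308), np.int64(194)) [0.2, -0.4, 50] [0.3, -0.4, 51]
bishop in tray, dark px [[13.8, 11.4, 52], [15.5, 10.6, 83]]
```

```bash
python3 -c "
from bench import *
print(close_job())"
```

```text
the job is handed in; nothing more can be done
None
```

I did all four steps in order and handed the job in at about 28 s of robot time; the hand-in reports no verdict.

- **Pawn to the middle:** I took the pawn from compartment 3, turned it upright in the gripper and stood it on the open squares. The wrist camera showed it upright.
- **Bishop to the tray:** I moved the bishop, which was second from the right in our row, into compartment 3. It seems to be standing: contact was felt before I let go, and the tray showed it afterwards.
- **Pawn to the row:** I stood the pawn at about the centre of the freed square. The last top picture puts it about 1 pixel (some 3 mm) from where it should be, well inside the 9 mm allowed. The other seven pawns show no shift beyond about half a pixel.
- **Clock:** I pressed our plunger until it stopped moving, at 52 mm height with 11.6 N, then let it come up. The cap showed at the same place and size as before the press.

**Checks that were weaker or disagreed:**
- **No visual check at the end:** I had used all 12 pictures by the second move of the pawn. That placement and everything after it were checked only by pixel measurements and force.
- **Gripper width:** It read about 1 to 1.5 mm less than the stated piece sizes on every grasp.
- **Plunger height:** Measuring from two views put the cap top at 56 mm instead of 60 mm. The force reading at contact fitted 60 mm.

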